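# Move a tile of sample tins to the cooling stand with a lifter

## Robot

A 6-joint arm with a two-finger parallel gripper is mounted at the origin on the work surface. World frame = base frame: x ahead of the robot, y to its left, z up, the work surface at z = 0. Lengths are in m, angles in rad, forces in N, time in s.
With the tool pointing down it reaches from about 0.425 to 0.95 m from the base axis. Payload 3.5 kg.
Tool frame: the origin (TCP) lies at the centre of the arm's flange, where the gripper is bolted on; the fingertips stand r.finger_overhang ahead of it and the grasp point (between the pads) lies 155 mm ahead of it (r.finger_overhang is the distance from the TCP to the fingertips, in m); z points along the fingers, y is the line along which they close (so a half turn about z gives the same grasp; the last joint's range is limited). The gripper opens to 85 mm and grips with 20 to 120 N. Pads are 22 mm wide; open, the fingers measure 114 mm over their backs; the gripper's body (76 mm by 85 mm) begins 54 mm behind the grasp point. The pads swing forward as they close: fully open they stand 13 mm farther back than shut.
Start: joints at [1.149, 0.286, 1.577, -0, 1.279, -0.15], TCP at [0.181, 0.65, 0.405] pointing down, gripper open.
Joint ranges: [-2.77, 2.77], [-0.9, 2.22], [0.21, 2.48], [-1.53, 4.67], [0.24, 2.81], [-2.84, 2.84]. Speed limits (rad/s): [2.79, 2.79, 3.14, 3.14, 3.14, 3.14].

## Interface

Orientations are given as a unit quaternion [x, y, z, w].
In Python, from plant import r, imaging gives the robot as it stands.
- The arm moves only by the shell command python3 -m crank 'ROWS' [FORCE]. ROWS is JSON, a list of rows, each a list of 7 numbers: the shift along the tool's x, y, z in m, then the turn, a rotation vector about the tool's x, y, z in degrees, then the opening in per cent of the stroke, from 0 (shut) to 100 (fully open). In form: [[tx, ty, tz, wx, wy, wz, grip], ...]. A call has 1 to 20 rows; each row shifts and turns the commanded pose from where the row before left it, along the tool's axes as they then stand; what a row does not reach is not made up. A row lasts 1/8 s, in which the tool goes at most 62.5 mm and 10.7 degrees, less where a joint would pass 70% of its speed; a pose out of reach is approached as far as the arm can. A call is refused whole if a number of a shift passes 0.0625 or a number of a turn 10.7, either way. A call with a gripper value outside its range is refused whole. The fingers move at their own pace and stop on an object; FORCE is the grip in N (left out, the last holds). Time passes only in rows, so rows that do not move let the fingers close. It gives the time, the measured TCP pose, the force, the opening and the grip force at its end, in the units of the state.
- r.observe(): the state, without advancing time (a new reading comes with each control period).
- imaging.read_camera(name): name is "scene" or "top"; returns a dict with "img" (480x640x3 uint8, red, green, blue), "range_z" (480x640 float32, m along the optical axis (not along the pixel's ray), 0 where there is no reading), "fovy" (degrees; the focal length in pixels is half the picture's height over the tangent of half this angle, whatever the lens; pixels are square), "cx", "cy" (the principal point, pixels), "cam_to_world" (4x4, takes a point from camera to world coordinates). Camera axes: x right, y down, z forward; pixel columns grow to the right and rows downward; lengths in m; the calibration is good to about 2 mm. A picture is of the moment at which its call begins.
- r.hand_in(): hands the job in; it is judged then, once.
The state is a dict: "clock": time; "joint_pos": joint angles; "dq": joint speeds; "effort": joint torques, N m; "tool_pos": TCP position; "ee_rot": TCP orientation; "wrist_force": force on the tool from outside, world axes, zero at the start; "moment": the same for the moment, N m; "width": finger opening in m; "gripper_force": force on a finger pad.
Only numpy, scipy, OpenCV 4.12 (cv2) and the standard library are available. Lean on these libraries where they do the work, as an engineer would, in place of code of your own. Each camera call takes 0.05 s, during which the arm holds its last target. There are 200 camera calls.

## Task

Nest the loose aluminium sample tin into the identical tin standing on the white ceramic tile. Then slide the flat-bladed lifter under the tile between the posts of its stand, lift the tile with its tins on the blade, and set it down centred and square on the empty stand, the nested tins still standing on it. Lay the lifter flat on the bench; never touch the tile with the gripper, and leave the glassware and bottles where they are.

Things in the scene. Friction and masses are not known exactly. Their poses are not given: they have to be found in the camera images.
- stand_from: one of two identical fixed stands: base plate 100 x 100 x 6 mm with a square aluminium post 18 mm thick at each corner, post tops 50 mm above the bench, 64 mm clear between posts on all four sides. The tile starts on this one. Origin: centre of the underside, on the bench. A corner points to the robot: its x axis is 45 degrees +-0.2 rad from world x
- stand_to: one of two identical fixed stands: base plate 100 x 100 x 6 mm with a square aluminium post 18 mm thick at each corner, post tops 50 mm above the bench, 64 mm clear between posts on all four sides. Starts empty, on the left or right; the tile goes here. Origin: centre of the underside, on the bench. A corner points to the robot: its x axis is 45 degrees +-0.2 rad from world x
- tile: square white ceramic tile 100 x 100 x 6 mm, about 120 g, lying on the four post tops of its stand (underside 50 mm above the bench), overhanging nowhere by more than a few mm; its sides are within about 0.06 rad of the stand's. Origin: centre of its underside, z up
- tin_low: open tapered aluminium tin standing near the middle of the tile: 40 mm outside diameter at the foot, 54 mm at the rim, 48 mm high, wall 2 mm, about 30 g. Origin: centre of its underside, z up
- tin_loose: identical open tapered tin standing mouth up on the bench among the small glassware. Nested, it sits about 15 to 25 mm higher than the other. Origin: centre of its underside, z up
- lifter: flat lifter (spatula) lying on the bench: thin steel blade 112 long x 46 wide x 2.5 mm, from x = 0 to x = +112 mm in its own frame, its underside at z = 0; straight black bar handle 18 mm wide, 30 mm high, from x = -120 to x = -5 mm, also from z = 0 up; 130 g. Origin: on the underside, where the handle meets the blade; x points to the blade's tip, z up
- lifter_grip (a point): point in the lifter's handle 45 mm behind the blade's rear edge, 20 mm above the lifter's underside: a good place for the fingers, closing across the handle (its y)
- lifter_tip (a point): middle of the blade's front edge, at half its thickness
- stopper0: a ground-glass bottle stopper standing on its small end, 22 mm across, 26 mm high; a bystander. Origin: centre of its underside, z up
- stopper1: a ground-glass bottle stopper standing on its small end, 22 mm across, 26 mm high; a bystander. Origin: centre of its underside, z up
- stopper2: a ground-glass bottle stopper standing on its small end, 22 mm across, 26 mm high; a bystander. Origin: centre of its underside, z up
- petri: closed shallow glass dish, 62 mm across, 18 mm high; a bystander. Origin: centre of its underside, z up
- amber: amber glass reagent bottle, 60 mm across, 120 mm high, beside the stands; a bystander. Origin: centre of its underside, z up
- white_bottle: white plastic bottle, 66 mm across, 150 mm high, beside the stands; a bystander. Origin: centre of its underside, z up
- beaker: glass beaker, 66 mm across, 85 mm high, beside the stands; a bystander, not one of the tins. Origin: centre of its underside, z up
Mind the look-alikes: they are no part of the job. Leave any black or purple look-alike of the tin_loose alone.

How it is judged:
On the way, in this order (a step that is already met when the one before it is completed fails the run):
1. the loose tin is nested in the tin on the tile and let go (x of tin_loose in the frame of tin_low between -0.004 and 0.004 m and y of tin_loose in the frame of tin_low between -0.004 and 0.004 m and z of tin_loose in the frame of tin_low between 0.01 and 0.03 m and angle between tin_low's own z axis and vertical below 0.12 rad and angle between tin_loose's own z axis and vertical below 0.15 rad and x of tin_low in the frame of tile between -0.03 and 0.03 m and y of tin_low in the frame of tile between -0.03 and 0.03 m and z of tin_low in the frame of tile between 0.003 and 0.009 m and contact force between the fingers and tin_loose below 0.05 N and z of tile in the frame of stand_from between 0.045 and 0.055 m), for 0.2 s.
2. the tile with the nested tins is lifted clear of its stand on the lifter's blade (height (world z) of tile above 0.062 m and contact force between lifter and tile above 0.4 N and x of tin_loose in the frame of tin_low between -0.004 and 0.004 m and y of tin_loose in the frame of tin_low between -0.004 and 0.004 m and z of tin_loose in the frame of tin_low between 0.01 and 0.03 m and angle between tin_low's own z axis and vertical below 0.12 rad and angle between tin_loose's own z axis and vertical below 0.15 rad and x of tin_low in the frame of tile between -0.03 and 0.03 m and y of tin_low in the frame of tile between -0.03 and 0.03 m and z of tin_low in the frame of tile between 0.003 and 0.009 m), for 0.2 s.
At the end, for the whole second after the job is handed in: Tile flat on the posts of the stand that was empty, within 12 mm of its centre each way and 0.15 rad of square; tins upright and nested (within 4 mm, foot 10 to 30 mm above foot), within 30 mm of the tile's middle; lifter flat on the bench, off the tile; all at rest (x of tin_loose in the frame of tin_low between -0.004 and 0.004 m and y of tin_loose in the frame of tin_low between -0.004 and 0.004 m and z of tin_loose in the frame of tin_low between 0.01 and 0.03 m and angle between tin_low's own z axis and vertical below 0.12 rad and angle between tin_loose's own z axis and vertical below 0.15 rad and x of tin_low in the frame of tile between -0.03 and 0.03 m and y of tin_low in the frame of tile between -0.03 and 0.03 m and z of tin_low in the frame of tile between 0.003 and 0.009 m and x of tile in the frame of stand_to between -0.012 and 0.012 m and y of tile in the frame of stand_to between -0.012 and 0.012 m and z of tile in the frame of stand_to between 0.047 and 0.053 m and angle between tile's own z axis and vertical below 0.03 rad and (angle between the x axis of tile and the x axis of stand_to, either way round below 0.15 rad or angle between the x axis of tile and the y axis of stand_to, either way round below 0.15 rad) and height (world z) of lifter between -0.003 and 0.004 m and angle between lifter's own z axis and vertical below 0.05 rad and contact force between lifter and tile below 0.05 N and linear speed of each of tile, tin_loose, lifter below 0.01 m/s); the robot touches nothing.
It fails at once if the tile is touched by the gripper or arm (contact force between any of the fingers, the arm and tile above 0.3 N).
It fails at once if a bystander (stopper, dish, bottle or beaker) is moved more than 25 mm or knocked over (distance of any of stopper0, stopper1, stopper2, petri, amber, white_bottle, beaker from where it was at the start of the episode above 0.025 m or angle between any of stopper0, stopper1, stopper2, petri, amber, white_bottle, beaker's own z axis and vertical above 0.5 rad).
It also fails if it takes over 72 s, if anything falls off the work surface, if the arm or the gripper's body presses on something with over 40 N, if the wrist force passes 120 N, or if a joint passes its speed limit or range.

## Working session

There is one attempt and no reset: what is moved stays moved. The work goes in short steps, Python scripts to look and compute and a shell command to move; the robot and the scene stay as the last step left them, time stands still between calls to the robot, and variables do not carry over. Pictures are saved under pics/ and viewed, at most 10 in all, crops included, and the job is handed in when it is done.

```bash
ls; mkdir -p pics; python3 - <<'E'
from plant import r, imaging
import cv2,numpy as np
for n in("scene","top"):
    d=imaging.read_camera(n); cv2.imwrite(f"pics/{n}0.png",d["img"][:,:,::-1]); np.savez(f"/tmp/{n}0.npz",**d)
    print(n,d["fovy"],d["cx"],d["cy"],np.round(d["cam_to_world"],3).tolist())
print(r.observe(), r.finger_overhang)
E
```

```text
pics
scene 50.786677583483666 320.9562972026819 243.9152389469562 [[-0.84, 0.258, -0.477, 1.095], [0.542, 0.435, -0.719, 0.715], [0.022, -0.863, -0.505, 0.59], [0.0, 0.0, 0.0, 1.0]]
top 53.94917984360486 323.1341202881406 242.1199002705966 [[-0.024, -0.989, 0.148, 0.462], [-1.0, 0.023, -0.006, 0.007], [0.003, -0.148, -0.989, 1.115], [0.0, 0.0, 0.0, 1.0]]
{'clock': 0.1, 'joint_pos': array([ 1.14898749e+00,  2.87091265e-01,  1.57803393e+00, -1.06945564e-05,
        1.27858266e+00, -1.50012960e-01]), 'dq': array([-1.33093192e-03,  1.31224322e-04, -2.83320492e-03, -2.88591493e-04,
        1.01905247e-05,  7.08585259e-04]), 'effort': array([ 8.33927443e-04, -4.07296622e+01, -2.93698132e+01, -1.29030122e-04,
        3.44828200e-03, -1.42790004e-06]), 'tool_pos': array([0.18109809, 0.65001617, 0.40347384]), 'ee_rot': array([ 1.35478418e-01,  9.90779733e-01, -1.01611463e-03, -2.93366525e-04]), 'wrist_force': array([ 0.40322736, -0.00076459,  0.27583489]), 'moment': array([-0.02197446, -0.05574518,  0.0278825 ]), 'gripper_force': 0.0, 'width': 0.08522415669003229} 0.1734
```

View pics/top0.png

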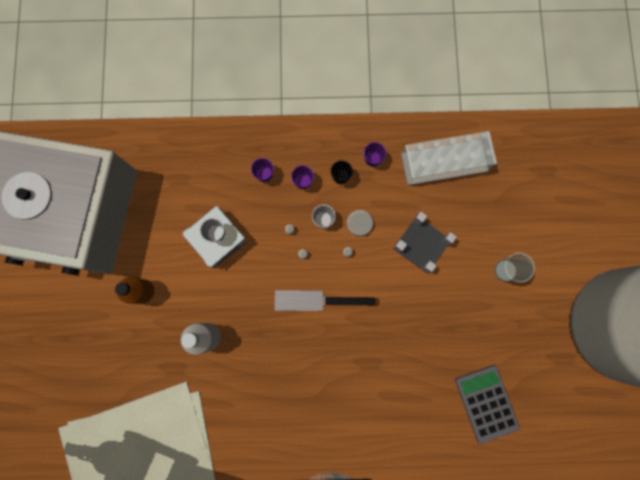

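View pics/scene0.png

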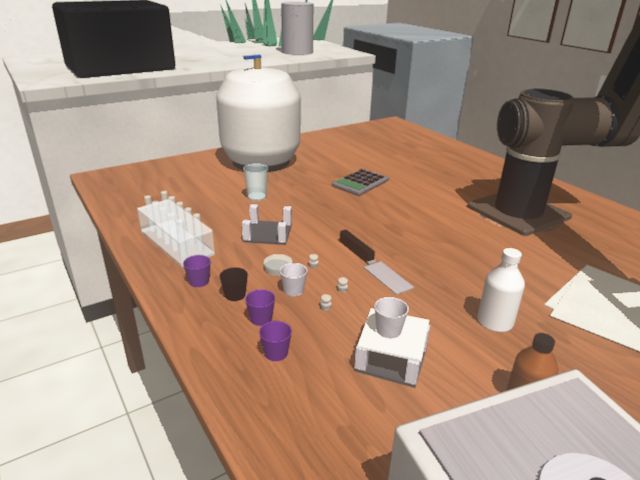

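The top view shows the tile with its tin at (214,237), the empty stand at (425,242), the loose tin at (323,216) and the lifter along row 300, with its tip at column 275 and handle end at 375. The amber bottle is at (128,290), the white bottle at (200,340) and the beaker at (515,268). The scene view confirms this layout, with purple and black decoys behind.

```bash
cat > h.py <<'E'
from plant import r, imaging
import cv2,numpy as np
def cam(n): return imaging.read_camera(n)
def f(d): return 240/np.tan(np.radians(float(d["fovy"]))/2)
def cloud(d):
    v,u=np.mgrid[:480,:640]; z=d["range_z"]; k=f(d)
    p=np.stack([(u-d["cx"])/k*z,(v-d["cy"])/k*z,z],-1); T=d["cam_to_world"]
    return p@T[:3,:3].T+T[:3,3]
def onplane(d,uv,z):
    uv=np.atleast_2d(uv).astype(float); k=f(d); T=d["cam_to_world"]
    q=np.c_[(uv[:,0]-d["cx"])/k,(uv[:,1]-d["cy"])/k,np.ones(len(uv))]@T[:3,:3].T
    return T[:3,3]+q*((z-T[2,3])/q[:,2])[:,None]
def rect(P):
    c,s,a=cv2.minAreaRect((P[:,:2]*1000).astype(np.float32)); return np.round(c,1),np.round(s,1),round(a,1)
E
python3 - <<'E'
from h import *
d=dict(np.load("/tmp/top0.npz")); W=cloud(d); im=d["img"].astype(int)
hsv=cv2.cvtColor(d["img"],cv2.COLOR_RGB2HSV)
v,u=np.mgrid[:480,:640]
def box(a,b,c,e): return (u>=a)&(u<c)&(v>=b)&(v<e)
print("bench z",np.median(W[400:440,230:400,2]))
def cont(m,z,n):
    m=m.astype(np.uint8); cs,_=cv2.findContours(m,cv2.RETR_EXTERNAL,cv2.CHAIN_APPROX_NONE)
    c=max(cs,key=cv2.contourArea)[:,0]; P=onplane(d,c,z); print(n,rect(P),len(c), "circ",np.round(cv2.minEnclosingCircle((P[:,:2]*1000).astype(np.float32)),1) if 0 else cv2.minEnclosingCircle((P[:,:2]*1000).astype(np.float32)))
grey=(hsv[...,1]<70)
cont(box(175,195,255,275)&(hsv[...,2]>150)&grey,.056,"tile")
for b,n in(((305,195,342,235),"loose"),((195,210,240,248),"low")):
    m=box(*b); zz=W[...,2][m]; print(n,"z pct",np.round(np.percentile(zz,[5,50,95,99]),3))
z=W[...,2]
cont(box(305,195,342,235)&grey,.048,"loose(rgb)"); cont(box(305,195,342,235)&(z>.03),.048,"loose(z)")
cont(box(195,210,245,250)&(z>.085),.104,"low(z)")
cont(box(270,285,326,315)&(hsv[...,1]<90),.0025,"blade")
cont(box(322,285,385,315)&(hsv[...,2]<60),.03,"handle")
m=(box(385,205,470,280)&(z>.035)).astype(np.uint8); k,l,s,c=cv2.connectedComponentsWithStats(m)
for i in range(1,k): print("post",s[i,4],onplane(d,c[i],.05)[0].round(4))
for b,n in(((490,245,545,290),"beaker"),((175,315,225,360),"white"),((110,270,160,310),"amber"),((280,220,298,240),"st"),((295,245,312,262),"st"),((340,243,356,260),"st"),((345,205,375,238),"petri")):
    m=box(*b)&(z>.01); P=W[m]; print(n,P.shape[0],P[:,:2].min(0).round(3),P[:,:2].max(0).round(3),P[:,2].max().round(3))
a=np.vstack([d["img"][180:330,165:480]]); cv2.imwrite("pics/crop.png",cv2.resize(a[:,:,::-1],None,fx=2.5,fy=2.5,interpolation=cv2.INTER_CUBIC))
E
```

```text
bench z -0.0013533938950222035
tile (array([641.6, 252.6]), array([101.4, 101.9]), 39.4) 212 circ ((642.5265502929688, 252.38592529296875), 68.43201446533203)
loose z pct [-0.004 -0.     0.043  0.049]
low z pct [-0.002  0.055  0.1    0.105]
loose(rgb) (array([683. ,  -3.2]), array([50.8, 51.7]), 88.7) 65 circ ((683.103515625, -2.052051305770874), 27.398101806640625)
loose(z) (array([683.1,  -2. ]), array([51.1, 51.3]), 44.1) 64 circ ((682.5406494140625, -3.180497884750366), 27.70806312561035)
low(z) (array([645.9, 241.1]), array([54.6, 52.5]), 66.7) 72 circ ((645.7429809570312, 240.3926239013672), 28.34312629699707)
blade (array([493.3,  58.5]), array([119.1,  46.5]), 88.6) 132 circ ((491.892578125, 59.44974136352539), 61.08030700683594)
handle (array([487.4, -59.1]), array([112. ,  13.6]), 88.6) 107 circ ((488.4690246582031, -59.025787353515625), 56.19748306274414)
post 1 [ 0.6928 -0.1673  0.05  ]
post 72 [ 0.6743 -0.2266  0.05  ]
post 1 [ 0.6791 -0.1505  0.05  ]
post 1 [ 0.6659 -0.2121  0.05  ]
post 1 [ 0.6568 -0.2024  0.05  ]
post 1 [ 0.6542 -0.3104  0.05  ]
post 1 [ 0.6561 -0.331
[... 179 characters left out ...]
st 74 [ 0.61   -0.1768  0.05  ]
post 1 [ 0.6204 -0.2646  0.05  ]
post 1 [ 0.5988 -0.2039  0.05  ]
post 1 [ 0.5955 -0.2471  0.05  ]
post 1 [ 0.5883 -0.2604  0.05  ]
post 1 [ 0.579  -0.2666  0.05  ]
post 76 [ 0.5603 -0.241   0.05  ]
post 1 [ 0.5661 -0.3273  0.05  ]
post 1 [ 0.5676 -0.1705  0.05  ]
post 1 [ 0.5601 -0.1974  0.05  ]
post 1 [ 0.5321 -0.2299  0.05  ]
post 1 [ 0.5306 -0.2931  0.05  ]
beaker 785 [ 0.462 -0.462] [0.583 0.007] 1.115
white 986 [0.382 0.007] [0.462 0.308] 1.115
amber 860 [0.462 0.007] [0.573 0.498] 1.115
st 66 [0.462 0.007] [0.668 0.087] 1.115
st 64 [0.462 0.007] [0.609 0.058] 1.115
st 61 [ 0.593 -0.064] [ 0.611 -0.048] 0.029
petri 526 [ 0.462 -0.117] [0.702 0.007] 1.115
```

View pics/crop.png

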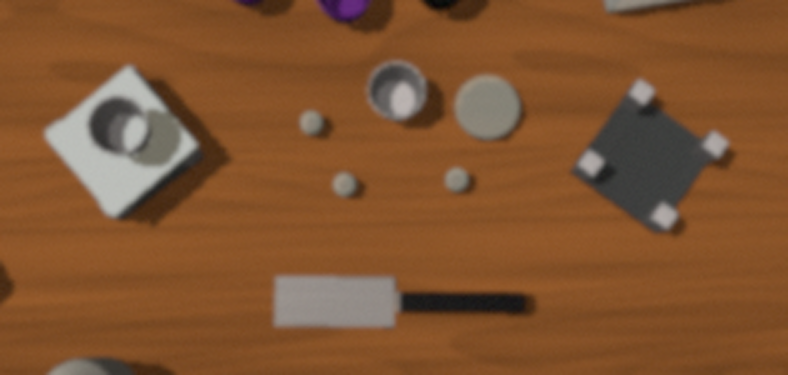

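The crop shows tile, tins, stoppers, petri, lifter and stand clearly. I'll do one check from the second view, then move.

```bash
cat >> h.py <<'E'
def go(x,y,z,ang):
    """total tool-frame shift (m) and turn about tool z (deg) to TCP xyz, closing-axis angle ang, tool down"""
    from scipy.spatial.transform import Rotation as R
    s=r.observe(); A=R.from_quat(s["ee_rot"]); t=np.radians(ang)
    B=R.from_matrix(np.array([[-np.sin(t),np.cos(t),0],[np.cos(t),np.sin(t),0],[0,0,-1]]))
    print("now",s["tool_pos"].round(4),"shift",A.inv().apply(np.array([x,y,z])-s["tool_pos"]).round(4),"turn",np.degrees((A.inv()*B).as_rotvec()).round(2),"| width",round(s["width"],4))
E
python3 - <<'E'
from h import *
for n in("scene","top"):
    d=dict(np.load(f"/tmp/{n}0.npz")); W=cloud(d); Z=W[...,2]; ok=d["range_z"]>0
    def sel(c,rad,lo,hi): return W[ok&(np.hypot(W[...,0]-c[0],W[...,1]-c[1])<rad)&(Z>lo)&(Z<hi)]
    def circ(m,nm):
        p=(m[:,:2]*1000).astype(np.float32); print(n,nm,len(p),np.round(cv2.minEnclosingCircle(p)[0],1),round(cv2.minEnclosingCircle(p)[1],1),(p.max(0)+p.min(0))/2)
    circ(sel((.683,-.003),.034,.040,.056),"loose"); circ(sel((.646,.241),.034,.094,.115),"low")
    t=sel((.642,.252),.08,.050,.062); print("tile",len(t),rect(t))
    hd=sel((.489,-.06),.08,.024,.036); print("handle",len(hd),rect(hd) if len(hd)>5 else "")
    for c,nm,h in(((.55,-.43),"beaker",.085),((.42,.28),"white",.05),((.52,.43),"amber",.05),((.62,.07),"stoppers",.015)):
        q=sel(c,.09,.02,.16); 
        if len(q): print(nm,len(q),np.percentile(q,[2,98],axis=0).round(3).tolist())
    ps=[]
    for c in((.674,-.227),(.625,-.291),(.61,-.177),(.56,-.241)):
        q=sel(c,.016,.045,.056); ps.append(q[:,:2].mean(0).round(4).tolist() if len(q) else None)
    print("posts",ps)
go(.683,-.0025,.33,0)
E
```

```text
scene loose 228 [6.843e+02 5.000e-01] 27.8 [684.5962       0.81496716]
scene low 404 [647.4 244.5] 27.6 [647.43225 244.88806]
tile 2066 (array([642.5, 252.6]), array([107.6, 102.9]), 38.3)
handle 280 (array([489.9, -55.4]), array([115.8,  21.5]), 87.9)
beaker 676 [[0.523, -0.46, 0.022], [0.582, -0.396, 0.086]]
white 2381 [[0.403, 0.257, 0.023], [0.447, 0.31, 0.151]]
amber 1740 [[0.513, 0.408, 0.034], [0.553, 0.457, 0.122]]
stoppers 317 [[0.596, -0.008, 0.021], [0.694, 0.09, 0.049]]
posts [[0.6778, -0.2236], [0.6268, -0.288], [0.6136, -0.1737], [0.5632, -0.2385]]
top loose 90 [683.5  -1.7] 26.9 [683.3819     -2.0346222]
top low 121 [646.7 242. ] 26.8 [647.3765  241.78287]
tile 1593 (array([641.3, 250.8]), array([103.9, 101.4]), 39.2)
handle 389 (array([488.6, -57. ]), array([112.3,  16.1]), 88.7)
beaker 709 [[0.52, -0.46, 0.022], [0.58, -0.398, 0.086]]
white 954 [[0.385, 0.243, 0.029], [0.444, 0.299, 0.151]]
amber 1114 [[0.496, 0.398, 0.024], [0.583, 0.501, 0.141]]
stoppers 149 [[0.592, -0.003, 0.021], [0.692, 0.087, 0.048]]
posts [[0.6756, -0.2277], [0.6259, -0.2926], [0.6105, -0.1779], [0.5609, -0.2426]]
now [0.1811 0.65   0.4035] shift [-0.6587 -0.4937  0.0743] turn [-1.100e-01  6.000e-02  7.443e+01] | width 0.0852
```

```bash
python3 -m crank '[[-0.0412,-0.0309,0,0,0,0,100],[-0.0412,-0.0309,0,0,0,0,100],[-0.0412,-0.0309,0,0,0,0,100],[-0.0412,-0.0309,0,0,0,0,100],[-0.0412,-0.0309,0,0,0,0,100],[-0.0412,-0.0309,0,0,0,0,100],[-0.0412,-0.0309,0,0,0,0,100],[-0.0412,-0.0309,0,0,0,0,100],[-0.0412,-0.0309,0,0,0,0,100],[-0.0412,-0.0309,0,0,0,0,100],[-0.0412,-0.0309,0,0,0,0,100],[-0.0412,-0.0309,0,0,0,0,100],[-0.0412,-0.0309,0,0,0,0,100],[-0.0412,-0.0309,0,0,0,0,100],[-0.0412,-0.0309,0,0,0,0,100],[-0.0412,-0.0309,0,0,0,0,100]]' 30
python3 -m crank '[[0,0,0.02,0,0,10.6,100],[0,0,0.02,0,0,10.6,100],[0,0,0.02,0,0,10.6,100],[0,0,0.02,0,0,10.6,100],[0,0,0,0,0,10.6,100],[0,0,0,0,0,10.6,100],[0,0,0,0,0,10.6,100],[0,0,0,0,0,0,100]]'
python3 -c "
from h import *
go(.684,-.001,.202,0)"
```

```text
clock: 2.1
tool_pos: [0.6842, -0.0045, 0.404]
ee_rot: [0.136, 0.991, 0.0, -0.001]
wrist_force: [-0.1, 0.3, 0.2]
width: 0.085
gripper_force: 0.0
clock: 3.1
tool_pos: [0.6833, -0.003, 0.324]
ee_rot: [0.705, 0.709, -0.0, -0.0]
wrist_force: [-1.2, -0.3, 0.1]
width: 0.0855
gripper_force: 0.0
now [ 0.6833 -0.003   0.324 ] shift [0.002  0.0009 0.122 ] turn [-0.07 -0.01  0.35] | width 0.0855
```

```bash
python3 -m crank '[[0.002,0.001,0.03,0,0,0,100],[0,0,0.03,0,0,0,100],[0,0,0.03,0,0,0,100],[0,0,0.02,0,0,0,100],[0,0,0.012,0,0,0,100],[0,0,0,0,0,0,100],[0,0,0,0,0,0,50],[0,0,0,0,0,0,50],[0,0,0,0,0,0,50],[0,0,0,0,0,0,50],[0,0,0,0,0,0,50],[0,0,0,0,0,0,50]]' 20
python3 - <<'E'
from h import *
d=cam("scene"); cv2.imwrite("pics/s1.png",cv2.resize(d["img"][180:360,200:440,::-1],None,fx=3,fy=3))
E
```

```text
clock: 4.6
tool_pos: [0.685, -0.0011, 0.2044]
ee_rot: [0.706, 0.709, 0.001, 0.001]
wrist_force: [-1.2, 0.2, 5.9]
width: 0.0514
gripper_force: 21.0
```

View pics/s1.png

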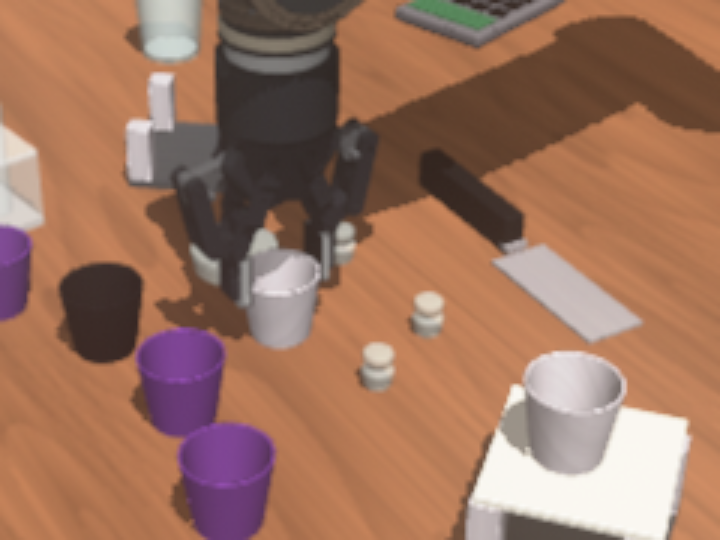

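The pads hold the tin about 9 mm below its rim, which leaves too little protruding for nesting. I'll regrip higher.

```bash
python3 -m crank '[[0,0,0,0,0,0,75],[0,0,0,0,0,0,75],[0,0,-0.008,0,0,0,75],[0,0,0,0,0,0,75],[0,0,0,0,0,0,50],[0,0,0,0,0,0,50],[0,0,0,0,0,0,50],[0,0,0,0,0,0,50]]' 20
python3 - <<'E'
from h import *
d=cam("scene"); cv2.imwrite("pics/s2.png",cv2.resize(d["img"][220:310,250:350,::-1],None,fx=6,fy=6))
E
```

```text
clock: 5.65
tool_pos: [0.6847, -0.001, 0.2113]
ee_rot: [0.706, 0.709, 0.0, 0.0]
wrist_force: [-1.7, -0.1, 4.6]
width: 0.0513
gripper_force: 21.1
```

View pics/s2.png

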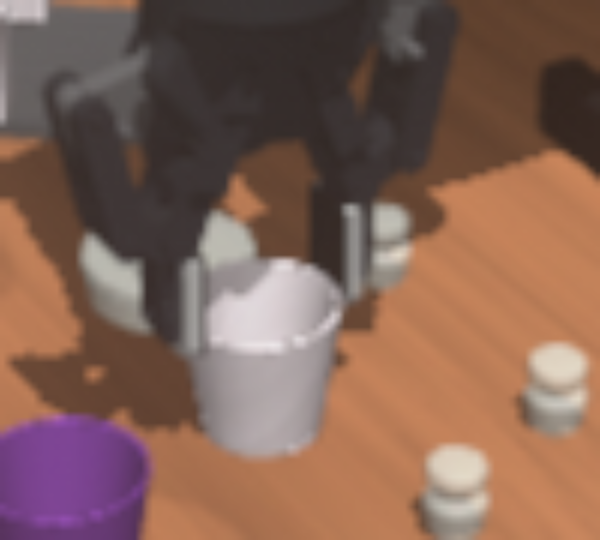

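```bash
python3 -m crank '[[0,0,-0.005,0,0,0,50],[0,0,-0.015,0,0,0,50],[0,0,-0.025,0,0,0,50],[0,0,-0.03,0,0,0,50],[0,0,-0.03,0,0,0,50],[0,0,-0.025,0,0,0,50],[0,0,-0.015,0,0,0,50],[0.01,0,0,0,0,0,50],[0.024,-0.004,0,0,0,0,50],[0.03,-0.005,0,0,0,0,50],[0.03,-0.005,0,0,0,0,50],[0.03,-0.005,0,0,0,0,50],[0.03,-0.005,0,0,0,0,50],[0.03,-0.005,0,0,0,0,50],[0.03,-0.005,0,0,0,0,50],[0.02,-0.003,0,0,0,0,50],[0.01,-0.001,0,0,0,0,50],[0,0,0,0,0,0,50],[0,0,0,0,0,0,50]]'
python3 - <<'E'
from h import *
for n in("scene","top"):
    d=cam(n); W=cloud(d); Z=W[...,2]; im=d["img"]
    if n=="scene": cv2.imwrite("pics/s3.png",cv2.resize(im[200:420,300:480,::-1],None,fx=2.7,fy=2.7))
    for lo,hi,nm in((.094,.110,"low"),(.132,.195,"loose"),(.175,.195,"looserim")):
        q=W[(np.hypot(W[...,0]-.647,W[...,1]-.243)<.032)&(Z>lo)&(Z<hi)&(im.min(-1)>70)]
        if len(q)>5: p=(q[:,:2]*1000).astype(np.float32); c,R=cv2.minEnclosingCircle(p); print(n,nm,len(q),np.round(c,1),round(R,1),q[:,2].min(),q[:,2].max())
go(.647,.243,.30,0)
E
```

```text
clock: 8.07
tool_pos: [0.6457, 0.2421, 0.3556]
ee_rot: [0.706, 0.708, -0.0, 0.0]
wrist_force: [0.5, -0.1, -1.1]
width: 0.0511
gripper_force: 21.0
scene low 405 [647.9 244.8] 28.2 0.09400728893682664 0.10636884503580402
scene loose 1100 [647.1 245.2] 31.4 0.1449649709870739 0.19494105837739872
scene looserim 584 [647.1 245.2] 31.4 0.1750796069867095 0.19494105837739872
top low 41 [646.6 235.7] 24.8 0.09425822108745918 0.10633281875785872
top loose 144 [647.4 229.4] 22.0 0.14196727167383882 0.19482182143545945
top looserim 46 [647.8 226.8] 21.8 0.17649034361878313 0.19482182143545945
now [0.6458 0.2419 0.3557] shift [0.0011 0.0012 0.0557] turn [-0.    0.01  0.15] | width 0.0511
```

View pics/s3.png

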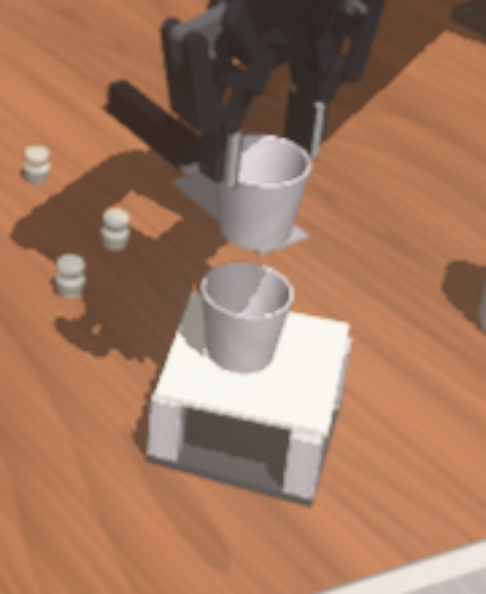

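```bash
python3 - <<'E'
from h import *
d=dict(np.load("/tmp/scene0.npz"))
for p,z in(((300+272/2.7,200+164/2.7),.193),((300+310/2.7,200+170/2.7),.193),((300+259/2.7,200+238/2.7),.1446),((300+247/2.7,200+289/2.7),.104)): print(onplane(d,p,z).round(4))
E
```

```text
[[0.6447 0.2521 0.193 ]]
[[0.6308 0.2675 0.193 ]]
[[0.6478 0.2521 0.1446]]
[[0.6466 0.2459 0.104 ]]
```

```bash
cat >> h.py <<'E'
from scipy.optimize import least_squares
def tinfit(W,c,foot,lo,hi,rad=.04):
    q=W[(np.hypot(W[...,0]-c[0],W[...,1]-c[1])<rad)&(W[...,2]>foot+lo)&(W[...,2]<foot+hi)]
    R=.020+.007*(q[:,2]-foot)/.048
    s=least_squares(lambda p:np.hypot(q[:,0]-p[0],q[:,1]-p[1])-R,c,loss="soft_l1",f_scale=.001)
    return len(q),s.x.round(4),round(float(np.median(abs(s.fun))),5)
E
python3 - <<'E'
from h import *
d=cam("scene"); W=cloud(d)
for lo,hi in((.004,.016),(.014,.026)): print("loose",tinfit(W,(.647,.247),.1446,lo,hi),"low",tinfit(W,(.647,.243),.056,lo,hi))
print("low hi",tinfit(W,(.647,.243),.056,.024,.036))
E
```

```text
loose (156, array([0.6448, 0.2422]), 0.00057) low (131, array([0.6466, 0.2438]), 0.00048)
loose (219, array([0.6454, 0.2427]), 0.00077) low (250, array([0.6473, 0.2448]), 0.00107)
low hi (324, array([0.6475, 0.245 ]), 0.00124)
```

```bash
python3 -m crank '[[0.002,0.002,0,0,0,0,50],[0,0,0.01,0,0,0,50],[0,0,0.014,0,0,0,50],[0,0,0.014,0,0,0,50],[0,0,0.01,0,0,0,50],[0,0,0.006,0,0,0,50],[0,0,0.004,0,0,0,50],[0,0,0.004,0,0,0,50],[0,0,0,0,0,0,50]]'
python3 - <<'E'
from h import *
d=cam("scene"); cv2.imwrite("pics/s4.png",cv2.resize(d["img"][220:400,330:450,::-1],None,fx=3.3,fy=3.3))
E
```

```text
clock: 9.35
tool_pos: [0.6475, 0.2448, 0.2937]
ee_rot: [0.706, 0.709, -0.0, 0.0]
wrist_force: [-0.2, 0.6, 0.0]
width: 0.0512
gripper_force: 21.0
```

View pics/s4.png

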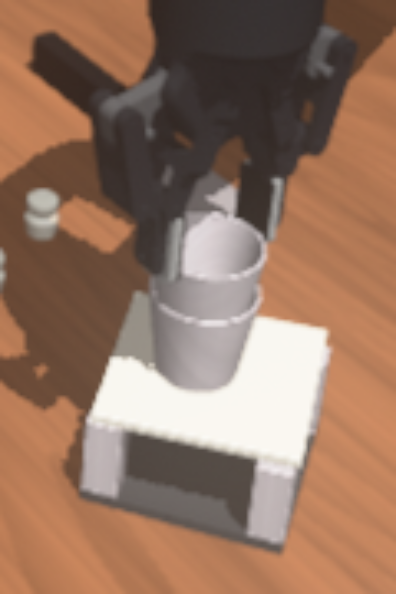

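The loose tin's foot is inside the lower tin, with no contact yet and the fingertips above the lower rim. I'll ease it down and release.

```bash
python3 -m crank '[[0,0,0.0015,0,0,0,50],[0,0,0.0015,0,0,0,50],[0,0,0.0015,0,0,0,50],[0,0,0,0,0,0,50]]'
```

```text
clock: 9.9
tool_pos: [0.6478, 0.245, 0.2911]
ee_rot: [0.706, 0.709, 0.001, 0.0]
wrist_force: [-2.3, -0.8, 5.0]
width: 0.0509
gripper_force: 21.4
```

Contact at 5 N means it has seated. Releasing.

```bash
python3 -m crank '[[0,0,0,0,0,0,62],[0,0,0,0,0,0,66],[0,0,0,0,0,0,80],[0,0,0,0,0,0,95],[0,0,0,0,0,0,100],[0,0,-0.02,0,0,0,100],[0,0,-0.04,0,0,0,100],[0,0,-0.04,0,0,0,100],[0,0,0,0,0,0,100]]'
python3 - <<'E'
from h import *
d=cam("scene"); W=cloud(d); im=d["img"]
print("low",tinfit(W,(.647,.243),.056,.006,.026)); 
for ft in(.072,.076,.080): print("loose",tinfit(W,(.647,.245),ft,.108-ft,.124-ft))
q=W[(np.hypot(W[...,0]-.647,W[...,1]-.245)<.035)&(W[...,2]<.16)]; print("top z",np.percentile(q[:,2],[97,99,99.8]))
v=(W[...,2]<.0485)&(W[...,2]>.012)&(np.hypot(W[...,0]-.642,W[...,1]-.252)<.085)
for z0 in(.02,.03,.04):
    m=W[v&(abs(W[...,2]-z0)<.006)]; print("posts rect",rect(m))
t=d["img"]
cv2.imwrite("pics/s5.png",cv2.resize(im[220:400,330:450,::-1],None,fx=3.3,fy=3.3))
go(.4895,-.040,.33,-1.5)
E
```

```text
clock: 11.02
tool_pos: [0.6483, 0.2451, 0.3969]
ee_rot: [0.706, 0.709, 0.005, 0.003]
wrist_force: [-0.2, 0.9, -0.3]
width: 0.0855
gripper_force: 0.0
low (234, array([0.6468, 0.2454]), 0.00054)
loose (498, array([0.6486, 0.2462]), 0.00256)
loose (498, array([0.648 , 0.2464]), 0.00195)
loose (498, array([0.6478, 0.2464]), 0.00136)
top z [0.12781368 0.12869143 0.12966368]
posts rect (array([649.2, 288.6]), array([ 70.3, 142.1]), 81.4)
posts rect (array([650. , 289.4]), array([ 70.5, 139. ]), 80.5)
posts rect (array([649.9, 289.5]), array([ 70.6, 138.8]), 80.5)
now [0.6478 0.245  0.3936] shift [-0.2844 -0.1599  0.0621] turn [ 0.38 -0.09  1.73] | width 0.0854
```

View pics/s5.png

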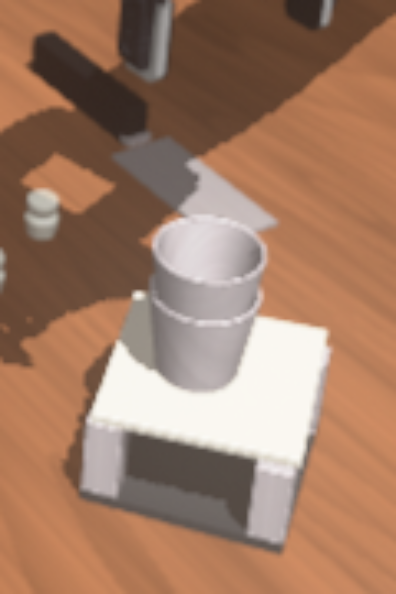

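```bash
python3 -m crank '[[-0.0284,-0.016,0,0.38,-0.09,1.73,100],[-0.0284,-0.016,0,0,0,0,100],[-0.0284,-0.016,0,0,0,0,100],[-0.0284,-0.016,0,0,0,0,100],[-0.0284,-0.016,0,0,0,0,100],[-0.0284,-0.016,0,0,0,0,100],[-0.0284,-0.016,0.015,0,0,0,100],[-0.0284,-0.016,0.015,0,0,0,100],[-0.0284,-0.016,0.015,0,0,0,100],[-0.0284,-0.016,0.015,0,0,0,100],[0,0,0,0,0,0,100]]'
python3 - <<'E'
from h import *
go(.4895,-.040,.178,-1.5)
d=cam("scene"); W=cloud(d); im=d["img"]; hsv=cv2.cvtColor(im,cv2.COLOR_RGB2HSV)
q=W[(W[...,2]>.014)&(W[...,2]<.044)&(np.hypot(W[...,0]-.642,W[...,1]-.252)<.085)&(hsv[...,1]<60)&(hsv[...,2]>110)][:,:2]
# faces toward +y side: keep points near the two outward normals
for a in(39,129,-51,-141):
    n=np.array([np.cos(np.radians(a)),np.sin(np.radians(a))]); s=(q-[.642,.252])@n; t=(q-[.642,.252])@np.array([-n[1],n[0]])
    k=(s>.044)&(s<.058); 
    if k.sum()>20:
        p=np.polyfit(t[k],s[k],1); print(a,k.sum(),"edge at",p[1].round(4),"tilt deg",np.degrees(np.arctan(p[0])).round(2),"t range",t[k].min().round(3),t[k].max().round(3))
m=(W[...,2]>.024)&(W[...,2]<.036)&(np.hypot(W[...,0]-.489,W[...,1]+.056)<.08); print(rect(W[m]),m.sum())
b=(hsv[...,1]<90)&(abs(W[...,0]-.492)<.045)&(abs(W[...,1]-.06)<.08)&(W[...,2]<.012); print("blade",rect(W[b]),b.sum())
E
```

```text
clock: 12.45
tool_pos: [0.479, -0.0363, 0.3282]
ee_rot: [0.717, 0.697, -0.004, -0.004]
wrist_force: [0.2, -0.5, -0.2]
width: 0.0851
gripper_force: 0.0
now [ 0.479  -0.0363  0.3282] shift [-0.0033  0.0124  0.1501] turn [-0.66  0.02 -0.17] | width 0.0851
39 345 edge at 0.0514 tilt deg 2.29 t range -0.051 0.049
129 97 edge at 0.0497 tilt deg 2.97 t range -0.055 0.044
-51 55 edge at 0.049 tilt deg -1.88 t range 0.048 0.052
(array([489.9, -52.9]), array([115.4,  20.8]), 88.3) 275
blade (array([491.4,  67.1]), array([143.4,  52.6]), 87.7) 674
```

```bash
python3 -m crank '[[-0.003,0.0115,0.02,-0.66,0,0,100],[0,0,0.03,0,0,0,100],[0,0,0.03,0,0,0,100],[0,0,0.03,0,0,0,100],[0,0,0.02,0,0,0,100],[0,0,0.014,0,0,0,100],[0,0,0.006,0,0,0,100],[0,0,0,0,0,0,100]]'
python3 -c "
from h import *
go(.4895,-.039,.178,-1.5)"
```

```text
clock: 13.5
tool_pos: [0.4928, -0.0388, 0.1807]
ee_rot: [0.716, 0.698, 0.001, 0.002]
wrist_force: [0.5, -0.2, -0.4]
width: 0.0856
gripper_force: 0.0
now [ 0.4928 -0.0388  0.1807] shift [-0.0002 -0.0033  0.0027] turn [0.3  0.1  0.02] | width 0.0856
```

```bash
python3 -m crank '[[0,-0.0025,0.002,0.2,0,0,100],[0,0,0,0,0,0,100],[0,0,0,0,0,0,10],[0,0,0,0,0,0,10],[0,0,0,0,0,0,10],[0,0,0,0,0,0,10],[0,0,0,0,0,0,10],[0,0,0,0,0,0,10],[0,0,0,0,0,0,10],[0,0,0,0,0,0,10]]' 100
python3 -m crank '[[0,0,-0.01,0,0,0,10],[0,0,-0.02,0,0,0,10],[0,0,-0.03,0,0,0,10],[0,0,-0.02,0,0,0,10],[0,0,0,0,0,0,10],[0,0,0,0,0,0,10]]'
python3 - <<'E'
from h import *
s=r.observe(); T=s["tool_pos"]; print(T)
for n in("scene","top"):
    d=cam(n); W=cloud(d); hsv=cv2.cvtColor(d["img"],cv2.COLOR_RGB2HSV)
    b=W[(hsv[...,1]<90)&(abs(W[...,0]-.492)<.05)&(W[...,1]>.012)&(W[...,1]<.15)&(W[...,2]<.14)&(W[...,2]>.05)]
    if len(b)>20:
        A=np.c_[b[:,:2]-[T[0],T[1]],np.ones(len(b))]; p=np.linalg.lstsq(A,b[:,2],rcond=None)[0]
        print(n,len(b),rect(b),"tip y",np.percentile(b[:,1],99),"plane slope x,y deg",np.degrees(p[:2]).round(2),"z at grip",p[2].round(4))
E
```

```text
clock: 14.75
tool_pos: [0.4902, -0.039, 0.1789]
ee_rot: [0.716, 0.698, 0.0, 0.002]
wrist_force: [-0.8, -0.9, 4.5]
width: 0.0165
gripper_force: 98.8
clock: 15.5
tool_pos: [0.4892, -0.0386, 0.2574]
ee_rot: [0.716, 0.698, -0.001, 0.0]
wrist_force: [-0.0, 1.4, -0.7]
width: 0.0162
gripper_force: 98.2
[ 0.48918274 -0.03858904  0.25743733]
scene 676 (array([492.5,  66.9]), array([109.3,  50.4]), 88.1) tip y 0.11925979574125373 plane slope x,y deg [-0.24 -0.07] z at grip 0.0818
top 867 (array([491.5,  70.4]), array([93.9, 43.4]), 88.6) tip y 0.11692926526511184 plane slope x,y deg [-0.16 -0.14] z at grip 0.0798
```

```bash
python3 -m crank '[[0,0,0,0,0,4,10],[0,0,0,0,0,8.5,10],[0,0,0,0,0,8.5,10],[0,0,0,0,0,8.5,10],[0,0,0,0,0,8.5,10],[0,0,0,0,0,8.5,10],[0,0,0,0,0,5,10],[0,0,0,0,0,0,10]]' 
python3 -c "
from h import *
go(.4707,.123,.219,-53)
import numpy as np;print(r.observe()['joint_pos'].round(2))"
```

```text
clock: 16.6
tool_pos: [0.4895, -0.0387, 0.2574]
ee_rot: [0.948, 0.318, -0.001, 0.0]
wrist_force: [-0.5, -1.0, -1.0]
width: 0.0165
gripper_force: 98.1
now [ 0.4895 -0.0387  0.2574] shift [ 0.0825 -0.1404  0.0383] turn [0.02 0.07 0.05] | width 0.0165
[-0.29  0.06  2.13 -0.    0.95  0.64]
```

```bash
python3 -m crank '[[0.0055,-0.0094,0,0,0,0,10],[0.011,-0.0187,0,0,0,0,10],[0.011,-0.0187,0,0,0,0,10],[0.011,-0.0187,0,0,0,0,10],[0.011,-0.0187,0,0,0,0,10],[0.011,-0.0187,0,0,0,0,10],[0.011,-0.0187,0,0,0,0,10],[0.011,-0.0187,0,0,0,0,10],[0,0,0.015,0,0,0,10],[0,0,0.015,0,0,0,10],[0,0,0.0083,0,0,0,10],[0,0,0,0,0,0,10],[0,0,0,0,0,0,10]]'
python3 - <<'E'
from h import *
go(.4707,.123,.219,-53)
T=r.observe()["tool_pos"]
u=np.array([np.cos(np.radians(37)),np.sin(np.radians(37))]); w=np.array([-u[1],u[0]])
for n in("scene","top"):
    d=cam(n); W=cloud(d); hsv=cv2.cvtColor(d["img"],cv2.COLOR_RGB2HSV); q=W[...,:2]-T[:2]; s=q@u; t=q@w
    b=W[(hsv[...,1]<90)&(s>.052)&(s<.17)&(abs(t)<.035)&(W[...,2]>.028)&(W[...,2]<.055)]
    s1=(b[:,:2]-T[:2])@u; t1=(b[:,:2]-T[:2])@w; p=np.linalg.lstsq(np.c_[s1,t1,np.ones(len(b))],b[:,2],rcond=None)[0]
    print(n,len(b),rect(b),"slopes",np.degrees(p[:2]).round(2),"z grip",p[2].round(4),"z tip",(p[2]+p[0]*.157).round(4),"tip s",s1.max(),"t",np.percentile(t1,[2,98]).round(3))
    tt=W[(W[...,2]>.05)&(W[...,2]<.062)&(np.hypot(W[...,0]-.642,W[...,1]-.252)<.08)&(hsv[...,1]<70)]; print("tile",rect(tt),np.median(tt[:,2]))
    if n=="scene": cv2.imwrite("pics/s6.png",cv2.resize(d["img"][220:420,300:500,::-1],None,fx=3,fy=3))
E
```

```text
clock: 18.23
tool_pos: [0.4717, 0.1225, 0.2201]
ee_rot: [0.948, 0.317, 0.001, 0.001]
wrist_force: [0.5, -0.3, -1.6]
width: 0.0166
gripper_force: 98.2
now [0.4717 0.1225 0.2201] shift [-0.0005 -0.001   0.0011] turn [ 0.14 -0.02 -0.04] | width 0.0166
scene 389 (array([557.3, 188.8]), array([113.9,  45.8]), 39.3) slopes [ 0.29 -0.5 ] z grip 0.0441 z tip 0.0449 tip s 0.16426125231870856 t [-0.02   0.022]
tile (array([642.2, 253.5]), array([105.1, 102.1]), 38.4) 0.05655574758788817
top 908 (array([558.9, 194.5]), array([117. ,  68.7]), 31.8) slopes [2.27 0.44] z grip 0.0392 z tip 0.0454 tip s 0.1698016303616165 t [-0.024  0.021]
tile (array([640.9, 250.1]), array([103.2, 101.4]), 38.8) 0.05477745538881318
```

View pics/s6.png

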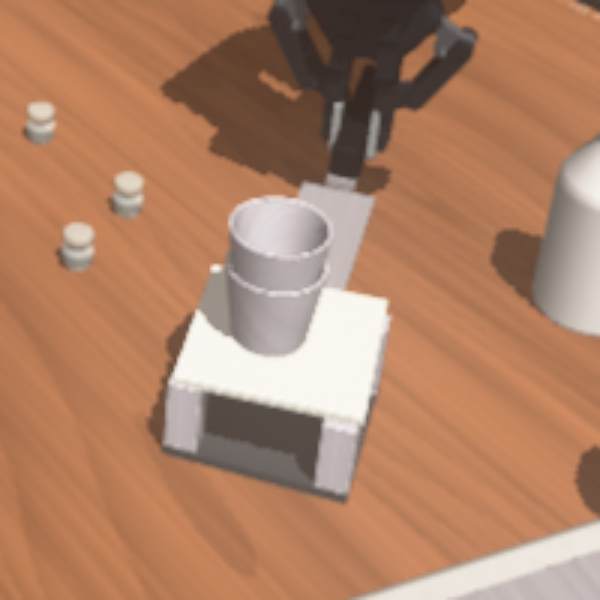

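```bash
python3 -m crank '[[0,-0.001,0.004,0,0,0,10],[0.008,0,0,0,0,0,10],[0.012,0,0,0,0,0,10],[0.012,0,0,0,0,0,10],[0.012,0,0,0,0,0,10],[0.012,0,0,0,0,0,10]]'
python3 -m crank '[[0.012,0,0,0,0,0,10],[0.012,0,0,0,0,0,10],[0.012,0,0,0,0,0,10],[0.010,0,0,0,0,0,10],[0.006,0,0,0,0,0,10],[0,0,0,0,0,0,10],[0,0,0,0,0,0,10]]'
```

```text
clock: 19.08
tool_pos: [0.5163, 0.158, 0.2159]
ee_rot: [0.948, 0.317, 0.0, 0.001]
wrist_force: [0.1, -0.6, -1.7]
width: 0.0161
gripper_force: 98.2
clock: 19.95
tool_pos: [0.5567, 0.1885, 0.2158]
ee_rot: [0.948, 0.317, 0.0, 0.001]
wrist_force: [0.2, 0.0, -1.7]
width: 0.0163
gripper_force: 98.2
```

```bash
python3 - <<'E'
from h import *
go(.5566,.1886,.215,-53)
d=cam("scene"); W=cloud(d); print(tinfit(W,(.647,.245),.056,.006,.026))
E
```

```text
now [0.5567 0.1885 0.2158] shift [-0.0001 -0.0002  0.0008] turn [ 0.11  0.03 -0.  ] | width 0.0163
(222, array([0.6466, 0.2452]), 0.00054)
```

```bash
python3 -m crank '[[0,0,-0.002,0,0,0,10],[0,0,-0.002,0,0,0,10],[0,0,-0.002,0,0,0,10],[0,0,-0.0015,0,0,0,10],[0,0,-0.0015,0,0,0,10],[0,0,-0.0015,0,0,0,10],[0,0,-0.0015,0,0,0,10],[0,0,-0.0015,0,0,0,10],[0,0,-0.002,0,0,0,10],[0,0,-0.003,0,0,0,10],[0,0,-0.004,0,0,0,10],[0,0,-0.004,0,0,0,10],[0,0,-0.004,0,0,0,10],[0,0,-0.004,0,0,0,10],[0,0,-0.003,0,0,0,10],[0,0,0,0,0,0,10],[0,0,0,0,0,0,10]]'
cat >> h.py <<'E'
def tilestate(c,lo,hi,names=("scene","top")):
    for n in names:
        d=cam(n); W=cloud(d); hsv=cv2.cvtColor(d["img"],cv2.COLOR_RGB2HSV)
        t=W[(W[...,2]>lo)&(W[...,2]<hi)&(np.hypot(W[...,0]-c[0],W[...,1]-c[1])<.078)&(hsv[...,1]<70)]
        p=np.linalg.lstsq(np.c_[t[:,:2]-c,np.ones(len(t))],t[:,2],rcond=None)[0]
        print(n,len(t),rect(t),"z",np.median(t[:,2]).round(4),"slopes",np.degrees(p[:2]).round(2))
    return d
E
python3 - <<'E'
from h import *
go(.5567,.1885,.25,-53)
tilestate(np.array([.642,.252]),.066,.095)
d=cam("scene"); cv2.imwrite("pics/s7.png",cv2.resize(d["img"][200:420,300:500,::-1],None,fx=2.7,fy=2.7))
E
```

```text
clock: 22.12
tool_pos: [0.5569, 0.1887, 0.2533]
ee_rot: [0.948, 0.317, 0.0, 0.001]
wrist_force: [-0.6, -0.1, -4.0]
width: 0.016
gripper_force: 97.9
now [0.5569 0.1887 0.2533] shift [-0.0003  0.      0.0033] turn [ 0.12  0.01 -0.  ] | width 0.016
scene 2149 (array([632.7, 245. ]), array([129.6, 100. ]), 39.9) z 0.0831 slopes [-0.81 -1.09]
top 546 (array([650.7, 258.2]), array([ 78.7, 103.6]), 36.5) z 0.0813 slopes [-0.32 -0.4 ]
```

View pics/s7.png

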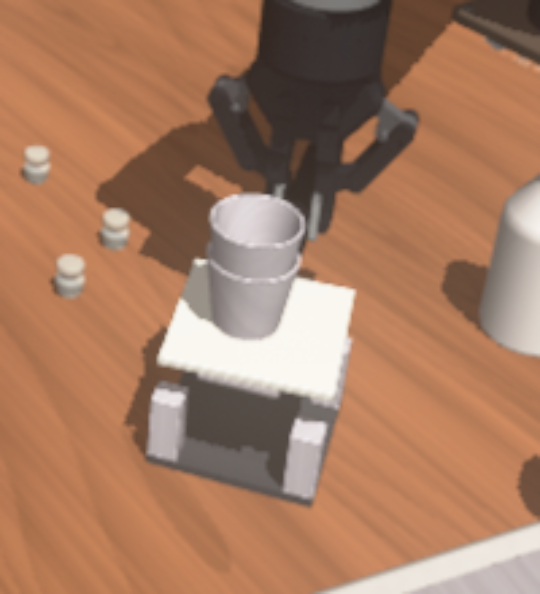

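```bash
python3 -m crank '[[0,0,-0.004,0,0,0,10],[0,0,-0.006,0,0,0,10],[0,0,-0.006,0,0,0,10],[0,0,-0.004,0,0,1,10],[0,0,0,0,0,2,10],[0,0,0,0,0,3,10],[0,0,0,0,0,4,10],[0,0,0,0,0,5,10],[0,0,0,0,0,5,10],[0,0,0,0,0,5,10],[0,0,0,0,0,5,10],[0,0,0,0,0,5,10],[0,0,0,0,0,5,10],[0,0,0,0,0,5,10],[0,0,0,0,0,5,10],[0,0,0,0,0,5,10],[0,0,0,0,0,5,10],[0,0,0,0,0,5,10],[0,0,0,0,0,5,10],[0,0,0,0,0,3,10]]'
python3 -m crank '[[0,0,0,0,0,2,10],[0,0,0,0,0,1,10],[0,0,0,0,0,0,10],[0,0,0,0,0,0,10]]'
python3 -c "
from h import *
go(.536,-.1657,.273,-129)"
```

```text
clock: 24.78
tool_pos: [0.5568, 0.1887, 0.2731]
ee_rot: [0.95, -0.311, 0.001, 0.0]
wrist_force: [0.1, 0.1, -2.9]
width: 0.0163
gripper_force: 97.8
clock: 25.28
tool_pos: [0.557, 0.1887, 0.2735]
ee_rot: [0.943, -0.334, 0.001, 0.001]
wrist_force: [0.2, 0.3, -3.4]
width: 0.0158
gripper_force: 97.8
now [0.557  0.1887 0.2735] shift [0.2067 0.2886 0.001 ] turn [ 0.02 -0.12  0.  ] | width 0.0158
```

```bash
python3 -m crank '[[0.004,0.0055,0,0,0,0,10],[0.008,0.0111,0,0,0,0,10],[0.012,0.0167,0,0,0,0,10],[0.0159,0.0222,0,0,0,0,10],[0.0159,0.0222,0,0,0,0,10],[0.0159,0.0222,0,0,0,0,10],[0.0159,0.0222,0,0,0,0,10],[0.0159,0.0222,0,0,0,0,10],[0.0159,0.0222,0,0,0,0,10],[0.0159,0.0222,0,0,0,0,10],[0.0159,0.0222,0,0,0,0,10],[0.0159,0.0222,0,0,0,0,10],[0.0159,0.0222,0,0,0,0,10],[0.012,0.0167,0,0,0,0,10],[0.008,0.0111,0,0,0,0,10],[0.004,0.0055,0,0,0,0,10],[0,0,0,0,0,0,10],[0,0,0,0,0,0,10]]'
python3 - <<'E'
from h import *
go(.536,-.1657,.273,-129)
for n in("scene","top"):
    d=cam(n); W=cloud(d); hsv=cv2.cvtColor(d["img"],cv2.COLOR_RGB2HSV); c=np.array([.619,-.233])
    m=(W[...,2]>.09)&(W[...,2]<.122)&(np.hypot(W[...,0]-c[0],W[...,1]-c[1])<.078)&(hsv[...,1]<50)&(hsv[...,2]>185)
    t=W[m]; print(n,len(t),rect(t),"z",np.percentile(t[:,2],[5,50,95]).round(4))
    m2=(hsv[...,1]<60)&(W[...,2]>.14)&(W[...,2]<.19)&(np.hypot(W[...,0]-c[0],W[...,1]-c[1])<.05); print("tins",rect(W[m2]),W[m2][:,2].max())
    print("tinfit low",tinfit(W,(.62,-.235),np.median(t[:,2]),.006,.026))
    for cc in((.674,-.227),(.625,-.291),(.61,-.177),(.56,-.241)):
        q=W[(np.hypot(W[...,0]-cc[0],W[...,1]-cc[1])<.02)&(abs(W[...,2]-.05)<.006)]; print(len(q),q[:,:2].mean(0).round(4) if len(q) else "",end=" ")
    print()
E
```

```text
clock: 27.52
tool_pos: [0.5362, -0.1652, 0.2738]
ee_rot: [0.943, -0.333, 0.001, 0.0]
wrist_force: [-0.2, -0.2, -3.4]
width: 0.0162
gripper_force: 97.8
now [ 0.5362 -0.1652  0.2738] shift [0.0002 0.0005 0.0008] turn [ 0.02 -0.09  0.04] | width 0.0162
scene 690 (array([ 614.3, -226.7]), array([103.8, 111.6]), 53.6) z [0.0988 0.104  0.1056]
tins (array([ 615.1, -237.8]), array([52.9, 56.8]), 15.8) 0.1769594581955033
tinfit low (142, array([ 0.6134, -0.2396]), 0.00085)
50 [ 0.6778 -0.2238] 38 [ 0.6287 -0.2863] 52 [ 0.6139 -0.1733] 42 [ 0.5632 -0.2383] 
top 443 (array([ 635.7, -244. ]), array([95.3, 56.9]), 54.7) z [0.0992 0.1021 0.1052]
tins (array([ 615.1, -241.2]), array([53.6, 48.9]), 61.1) 0.17873016897269245
tinfit low (74, array([ 0.633 , -0.2479]), 0.00494)
0  0  0  0
```

```bash
python3 -m crank '[[0,0,0.003,0,0,0,10],[0,0,0.006,0,0,0,10],[0,0,0.007,0,0,0,10],[0,0,0.007,0,0,0,10],[0,0,0.007,0,0,0,10],[0,0,0.005,0,0,0,10],[0,0,0.003,0,0,0,10],[0,0,0.002,0,0,0,10],[0,0,0.0015,0,0,0,10],[0,0,0.0015,0,0,0,10],[0,0,0.0015,0,0,0,10],[0,0,0.0015,0,0,0,10],[0,0,0.0015,0,0,0,10],[0,0,0.0015,0,0,0,10],[0,0,0.0015,0,0,0,10],[0,0,0.0015,0,0,0,10],[0,0,0.002,0,0,0,10],[0,0,0.002,0,0,0,10],[0,0,0.0015,0,0,0,10],[0,0,0,0,0,0,10]]'
cat > chk.py <<'E'
from h import *
go(.536,-.1657,.216,-129)
c=np.array([.619,-.233])
for n in("scene","top"):
    d=cam(n); W=cloud(d); hsv=cv2.cvtColor(d["img"],cv2.COLOR_RGB2HSV)
    t=W[(W[...,2]>.048)&(W[...,2]<.063)&(np.hypot(W[...,0]-c[0],W[...,1]-c[1])<.078)&(hsv[...,1]<50)&(hsv[...,2]>150)]; print(n,len(t),rect(t),"z",np.percentile(t[:,2],[5,50,95]).round(4))
    print("tinfit low",tinfit(W,(.615,-.238),.056,.006,.026),"loose",tinfit(W,(.615,-.238),.080,.028,.044))
    q=W[(np.hypot(W[...,0]-.614,W[...,1]+.239)<.035)&(W[...,2]<.15)]; print("top z",np.percentile(q[:,2],99.5).round(4))
E
python3 chk.py
```

```text
clock: 30.12
tool_pos: [0.5362, -0.1659, 0.2163]
ee_rot: [0.943, -0.334, 0.001, 0.001]
wrist_force: [0.2, -0.5, -1.0]
width: 0.016
gripper_force: 98.0
now [ 0.5362 -0.1659  0.2163] shift [-0.0003 -0.      0.0003] turn [ 0.03 -0.1  -0.  ] | width 0.016
scene 734 (array([ 616.3, -227.6]), array([104.8, 113.4]), 56.8) z [0.0519 0.0565 0.0586]
tinfit low (136, array([ 0.6136, -0.2402]), 0.00098) loose (234, array([ 0.6143, -0.2393]), 0.00152)
top z 0.1289
top 542 (array([ 631.7, -242.4]), array([99.2, 69.5]), 52.1) z [0.0515 0.0548 0.058 ]
tinfit low (118, array([ 0.6005, -0.2289]), 0.00651) loose (122, array([ 0.6128, -0.2394]), 0.00093)
top z 0.1293
```

```bash
python3 -m crank '[[-0.004,0,0,0,0,0,10],[-0.008,0,0,0,0,0,10],[-0.01,0,0,0,0,0,10],[-0.01,0,0,0,0,0,10],[-0.012,0,0,0,0,0,10],[-0.012,0,0,0,0,0,10],[-0.012,0,0,0,0,0,10],[-0.012,0,0,0,0,0,10],[-0.012,0,0,0,0,0,10],[-0.012,0,0,0,0,0,10],[-0.012,0,0,0,0,0,10],[-0.006,0,0,0,0,0,10],[0,0,0,0,0,0,10],[0,0,0,0,0,0,10]]'
python3 chk.py
```

```text
clock: 31.98
tool_pos: [0.4418, -0.0894, 0.2165]
ee_rot: [0.943, -0.334, 0.001, 0.001]
wrist_force: [-0.6, 0.2, -0.5]
width: 0.0161
gripper_force: 98.0
now [ 0.4418 -0.0894  0.2165] shift [ 0.1213 -0.      0.0009] turn [ 0.02 -0.17 -0.01] | width 0.0161
scene 768 (array([ 619.9, -229.8]), array([105. ,  99.9]), 53.7) z [0.0522 0.0567 0.0587]
tinfit low (132, array([ 0.6133, -0.2403]), 0.00095) loose (232, array([ 0.6139, -0.2393]), 0.00124)
top z 0.129
top 1185 (array([ 618.5, -233.7]), array([ 98.7, 100.5]), 53.9) z [0.0516 0.0549 0.058 ]
tinfit low (131, array([ 0.6064, -0.2256]), 0.00616) loose (114, array([ 0.6123, -0.2396]), 0.00108)
top z 0.1287
```

```bash
python3 -m crank '[[0,0,0.006,0,0,0,10],[0,0,0.01,0,0,0,10],[0,0,0.01,0,0,0,10],[0,0,0.006,0,0,0,10],[0,0,0.002,0,0,0,10],[0,0,0.0015,0,0,0,10],[0,0,0.001,0,0,0,10],[0,0,0.001,0,0,0,10],[0,0,0,0,0,0,10]]'
```

```text
clock: 33.2
tool_pos: [0.4417, -0.0893, 0.179]
ee_rot: [0.943, -0.334, 0.001, 0.001]
wrist_force: [-0.4, -0.0, 0.1]
width: 0.0161
gripper_force: 98.2
```

```bash
python3 -m crank '[[0,0,0.001,0,0,0,10],[0,0,0,0,0,0,10]]'; python3 -m crank '[[0,0,0,0,0,0,25],[0,0,0,0,0,0,40],[0,0,0,0,0,0,60],[0,0,0,0,0,0,80],[0,0,0,0,0,0,80],[0,0,-0.01,0,0,0,80],[0,0,-0.03,0,0,0,80],[0,0,-0.04,0,0,0,80],[0,0,-0.05,0,0,0,80],[0,0,-0.05,0,0,0,80],[0,0,0,0,0,0,80],[0,0,0,0,0,0,80]]' 20
python3 - <<'E'
from h import *
exec(open("chk.py").read())
d=cam("scene"); W=cloud(d); hsv=cv2.cvtColor(d["img"],cv2.COLOR_RGB2HSV)
T=np.array([.4417,-.0893]); a=np.radians(-39); u=np.array([np.cos(a),np.sin(a)]); q=W[...,:2]-T; s=q@u; t=q@np.array([-u[1],u[0]])
for nm,m in(("blade",(hsv[...,1]<90)&(s>.052)&(s<.152)&(abs(t)<.02)&(W[...,2]<.02)),("handle top",(hsv[...,2]<90)&(s>-.07)&(s<.035)&(abs(t)<.007)&(W[...,2]>.02)&(W[...,2]<.06))):
    b=W[m]; 
    if len(b)>9: p=np.linalg.lstsq(np.c_[s[m],t[m],np.ones(len(b))],b[:,2],rcond=None)[0]; print(nm,len(b),"slopes deg",np.degrees(p[:2]).round(2),"z",np.median(b[:,2]).round(4))
E
```

```text
clock: 33.45
tool_pos: [0.4419, -0.0894, 0.1789]
ee_rot: [0.943, -0.334, 0.001, 0.001]
wrist_force: [-3.1, 0.6, 7.8]
width: 0.0163
gripper_force: 99.5
clock: 34.95
tool_pos: [0.4409, -0.0887, 0.3576]
ee_rot: [0.943, -0.334, 0.001, 0.001]
wrist_force: [-0.7, -0.2, -0.6]
width: 0.0684
gripper_force: 0.0
now [ 0.4409 -0.0887  0.3576] shift [ 1.221e-01 -1.000e-04  1.419e-01] turn [ 0.03 -0.12 -0.  ] | width 0.0684
scene 755 (array([ 619.9, -230.1]), array([102.7, 100.2]), 53.6) z [0.0526 0.0567 0.0589]
tinfit low (134, array([ 0.6137, -0.2401]), 0.001) loose (234, array([ 0.6141, -0.2393]), 0.00119)
top z 0.1292
top 1182 (array([ 619. , -233.9]), array([ 98.8, 101.3]), 53.8) z [0.0517 0.0547 0.0578]
tinfit low (132, array([ 0.6022, -0.2294]), 0.00635) loose (108, array([ 0.6126, -0.2395]), 0.00082)
top z 0.1294
blade 358 slopes deg [-0.13 -0.62] z 0.0032
handle top 126 slopes deg [  0.48 -15.28] z 0.03
```

Everything is in place: the lifter lies flat, and the tile is centred and square on the stand with the tins nested.

```bash
python3 -c "
from plant import r
print(r.hand_in())"
```

```text
the job is handed in; nothing more can be done
None
```

I handed the job in at about 35 s on the robot clock, but the hand-in returned no verdict. By my last camera readings, the tins are nested on the tile, the tile is within about 2 mm of the stand's centre and 2° of square, and the lifter lies flat on the bench, released.

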